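Set a shoe last in the length gauge

ROBOT

A 7-joint arm with a two-finger parallel gripper is mounted at the origin on the work surface. World frame = base frame: x ahead of the robot, y to its left, z up, the work surface at z = 0. Lengths are in m, angles in degrees, forces in N, time in s.
With the tool pointing down it reaches from about 0.425 to 0.95 m from the base axis. Payload 16.7 kg.
Tool frame: the origin (TCP) lies midway between the tips of the shut fingers; the grasp point (between the pads) lies 19 mm behind it; z points along the fingers, y is the line along which they close (so a half turn about z gives the same grasp; the last joint's range is limited). The gripper opens to 94 mm and grips with 3 to 60 N. Pads are 16 mm wide; open, the fingers measure 119 mm over their backs; the gripper's body (75 mm by 177 mm) begins 78 mm behind the grasp point.
Start: joints at [-74.227, 24.414, 4.234, 92.017, -1.954, 63.644, -3.845], TCP at [0.278, 0.615, 0.205] pointing down, gripper open.
Joint ranges: [-163.25, 163.25], [-28.42, 122.38], [-70.27, 78.77], [12.13, 141.07], [-58.53, 238.53], [9.26, 117.41], [-156.51, 156.51]. Speed limits (degrees/s): [108.29, 108.29, 136.94, 136.94, 172.46, 172.46, 172.46].

INTERFACE

Orientations are given as a 3x3 rotation matrix whose columns are the frame's x, y, z axes.
In Python, from cell import r gives the robot as it stands.
- The arm moves only by the tool jog_arm, never from a script. Its argument "increments" is a list of rows, each an object of numbers: "x", "y", "z": the shift along the world's x, y, z each as a share of 30 mm, from -1 to 1; "spin": the turn about the world's z as a share of 0.08 rad, from -1 to 1; "jaw": the closure, from 0 (fully open) to 1 (shut). In form: [{"x": .., "y": .., "z": .., "spin": .., "jaw": ..}, ...]. A call has 1 to 5 rows; each row shifts and turns the commanded pose from where the row before left it; what a row does not reach is not made up. A row lasts 1/12 s, in which the tool goes at most 41.7 mm and 7.16 degrees, less where a joint would pass 70% of its speed; a pose out of reach is approached as far as the arm can. A call with a number of a shift or a turn outside -1 to 1 is refused whole. A call with a gripper value outside its range is refused whole. The fingers move at their own pace and stop on an object; "force" is the grip in N (left out, the last holds). Time passes only in rows, so rows that do not move let the fingers close. It gives the time, the measured TCP pose, the force, the opening and the grip force at its end, in the units of the state.
- r.get_obs(): the state, without advancing time (a new reading comes with each control period).
- r.grab_frame(name): name is "scene" or "top" or "wrist"; returns a dict with "frame" (480x640x3 uint8, red, green, blue), "fx", "fy", "cx", "cy" (pixels), "dist" ([k1, k2, p1, p2, k3] as OpenCV has them; the pictures are not rectified), "cam_to_world" (4x4, takes a point from camera to world coordinates). Camera axes: x right, y down, z forward; pixel columns grow to the right and rows downward; lengths in m; the calibration is good to about 2 mm. A picture is of the moment at which its call begins. There is no depth.
- r.job_done(): hands the job in; it is judged then, once.
The state is a dict: "t": time; "joint_pos": joint angles; "dq": joint speeds; "effort": joint torques, N m; "tool_pos": TCP position; "tcp_rot": TCP orientation; "force": force on the tool from outside, world axes, zero at the start; "ft_torque": the same for the moment, N m; "gripper_width": finger opening in m; "grasp_force": force on a finger pad.
Only numpy, scipy, OpenCV 4.12 (cv2) and the standard library are available. Lean on these libraries where they do the work, as an engineer would, in place of code of your own. Each camera call takes 0.05 s, during which the arm holds its last target. There are 200 camera calls.

TASK

Set the green shoe last up in the length gauge so that its length can be read: heel fully home against the steel heel stop, the last lying straight along the centre line of the bed, and the blue sliding jaw brought up until it touches the toe. Only push things along with the fingertips: the last stays flat on the bed and is never lifted, and everything else on the bench is left where it is.

Things in the scene. Friction and masses are not known exactly. Their poses are not given: they have to be found in the camera images.
- gauge: Length gauge for shoe lasts: aluminium bed 505 x 120 x 12 mm screwed to a fixed red-brown board, 620 x 330 x 20 mm. Bed surface 32 mm above the bench. Origin: on the bed surface, on the engraved centre line, at the flat face of the heel stop. x: along the bed from heel stop to toe end (bed spans -60 to 445 mm); y: across it, towards the edge with the white scale strip (+-60 mm); z up. Fixed.
- heel_stop (a point): Middle of the flat face of the fixed steel heel stop, 25 mm above the bed (axes as the gauge). The face is 28 mm wide, flanked by two wings that open at 45 degrees towards the toe end, out to y +-42 mm at x 28 mm, and so centre a heel that is pushed in; all 55 mm high.
- last: Green plastic shoe last, foot-shaped, 250 mm long, 0.4 to 0.65 kg, sole down on the bed, heel towards the heel stop and 10 to 50 mm short of it, up to 15 degrees askew. A few newtons slide it. Origin: on the flat underside, 30 mm ahead of the back of the heel; x to the toe tip, y to its left, z up. It is 104 mm high at the rear 85 mm, then falls: 51 mm at x 150 mm, 37 mm at x 185 mm.
- last_heel (a point): Rearmost point of the green last, on its centre line, 25 mm above its underside (axes as the last). In plan the heel is round, 30 mm in radius about the last's origin.
- last_toe (a point): Tip of the toe of the green last, on its centre line, 220 mm ahead of the last's origin, 13 mm above its underside (axes as the last). The nose spans 6 to 20 mm above the bed. Half width of the last (mm): 42 at 80 mm behind the tip (the ball), 33 at 30 mm, 25 at 15 mm, then round.
- jaw (a joint): Travel of the blue sliding jaw (m): 0 at the far end of the bed, with its face 385 mm from the heel stop's face; grows as the jaw slides towards the heel stop, up to 0.2. It starts at 0 to 0.03, slides against about 1.5 N of friction and stays where it is left.
- jaw_face (a point): Middle of the jaw's face that looks at the toe, 25 mm above the bed (axes as the gauge). The jaw is an upright blue plate 12 mm thick, 90 mm wide, 60 mm high above the bed, on a carriage plate 134 mm wide, 9 mm high above the bed, reaching 55 mm behind the face. Two gussets behind the upright leave 68 mm clear between them, so a finger may push on the middle of its back.
- blue_last: Bystander: a blue plastic last, 250 mm long, standing on the bench at the right. Origin as on the green one.
- boot_left: Bystander: black ankle boot, 290 mm long, 230 mm high, standing at the left, further from the gauge. Origin under the middle of its foot.
- boot_right: Bystander: its mate, nearer to the gauge.
- scissors: Bystander: scissors with black handles, 190 mm long, 12 mm thick, lying on the board beside the heel half of the bed and clear of it, on the side without the scale. Origin at the pivot, on the underside.
- pen: Bystander: blue ballpoint pen, 140 mm, 12 mm thick, lying on the board beside the heel half of the bed, on the side of the scale. Origin at its middle, on the underside.
- hammer: Bystander: hammer, 240 mm, lying on the bench near the robot, at its right. Origin under its middle.
- screwdriver: Bystander: screwdriver with a green handle, 200 mm, on the bench at the left. Origin under its middle.
- cement_tin: Bystander: tin, 90 mm across, 110 mm high, with a yellow label, at the right. Origin under its middle.

How it is judged:
By the outcome, as a careful person would: the job done as asked, in the order asked, and still so for the second after the job is handed in, with the robot touching nothing.
It also fails if it takes over 61 s, if anything falls off the work surface, if the arm or the gripper's body presses on something with over 40 N, if the wrist force passes 120 N, or if a joint passes its speed limit or range.

## Working session

There is one attempt and no reset: what is moved stays moved. The work goes in short steps, Python scripts to look and compute and a tool call to move; the robot and the scene stay as the last step left them, time stands still between calls to the robot, and variables do not carry over. Pictures are saved under pics/ and viewed, at most 10 in all, crops included, and the job is handed in when it is done.

Besides the shell and the picture viewer there is one more tool, called after "Call:" by a JSON object that holds its "method" and its "body", one argument or row to a line. jog_arm: Moves the arm, as the interface text tells. Shift numbers are shares of 30 mm and turn numbers shares of 0.08 rad, none past 1 either way. Its arguments: {"type":"object","properties":{"increments":{"type":"array","items":{"type":"object","properties":{"x":{"type":"number"},"y":{"type":"number"},"z":{"type":"number"},"spin":{"type":"number"},"jaw":{"type":"number"}}}},"force":{"type":"number"}},"required":["increments"]}

```bash
mkdir -p pics; ls; python3 - <<'E'
from cell import r
import cv2,numpy as np,pickle
d={}
for n in("top","scene"):
    f=r.grab_frame(n);d[n]=f;cv2.imwrite(f"pics/{n}0.png",f["frame"][:,:,::-1])
    print(n,f["fx"],np.round(f["dist"],3),np.round(f["cam_to_world"],3).tolist())
pickle.dump(d,open("f0.pkl","wb"));o=r.get_obs();print(o["t"],o["tool_pos"],np.round(o["tcp_rot"],3).tolist())
E
```

```text
pics
top 547.0102237257016 [-0.01  0.    0.    0.    0.  ] [[-0.027, -0.993, 0.116, 0.328], [-1.0, 0.028, 0.007, 0.048], [-0.01, -0.115, -0.993, 1.646], [0.0, 0.0, 0.0, 1.0]]
scene 607.9844501734376 [-0.074  0.     0.     0.     0.   ] [[-0.802, 0.498, -0.329, 0.95], [0.597, 0.662, -0.454, 0.71], [-0.009, -0.56, -0.828, 1.265], [0.0, 0.0, 0.0, 1.0]]
0.1 [0.27803348 0.61465572 0.20487311] [[-0.911, 0.412, -0.0], [0.412, 0.911, -0.001], [-0.0, -0.001, -1.0]]
```

View pics/top0.png

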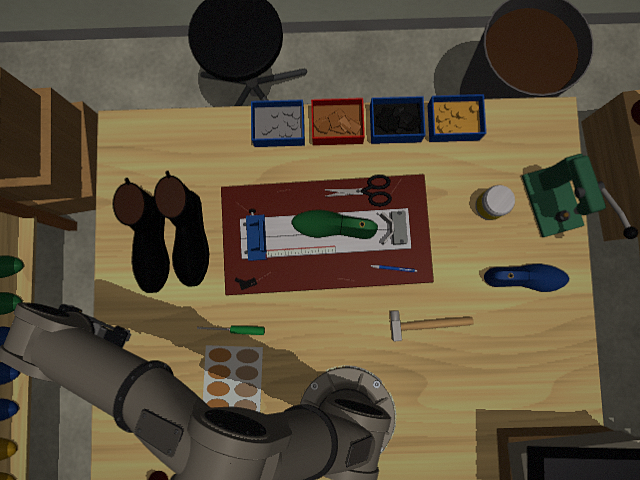

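View pics/scene0.png

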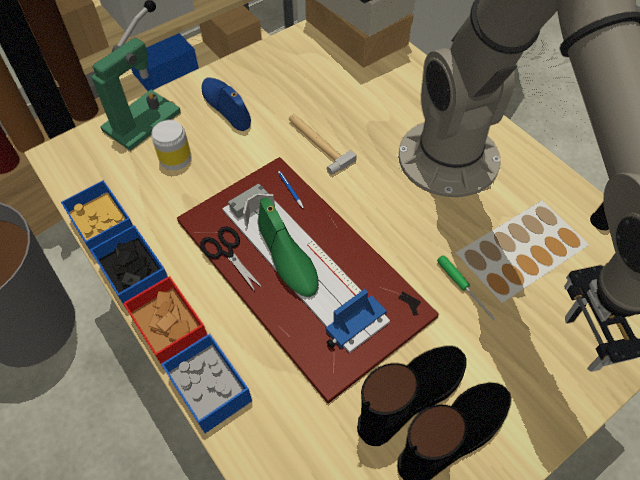

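The top view shows the heel stop at about (395,228), the green last from (292,222) at the toe to (378,228), and the jaw at (257,235). The scale faces the robot. Gauge +x is therefore roughly world +y, and gauge +y roughly world -x. In the scene view the toe is at about (310,292) and the jaw at (357,315).

```bash
cat >h.py <<'E'
import cv2,numpy as np
def rays(f,p):
    K=np.array([[f["fx"],0,f["cx"]],[0,f["fy"],f["cy"]],[0,0,1]]);T=np.array(f["cam_to_world"])
    u=cv2.undistortPoints(np.float64(p).reshape(-1,1,2),K,np.array(f["dist"]))[:,0]
    return T[:3,3],np.c_[u,np.ones(len(u))]@T[:3,:3].T
def plane(f,p,z):
    c,d=rays(f,p);return (c+d*((z-c[2])/d[:,2])[:,None])
def tri(f,p,g,q):
    a,u=rays(f,[p]);b,v=rays(g,[q]);u=u[0];v=v[0]
    s=np.linalg.lstsq(np.c_[u,-v],b-a,rcond=None)[0];P=a+s[0]*u;Q=b+s[1]*v
    return (P+Q)/2,np.linalg.norm(P-Q)
def mask(f,kind,roi):
    h=cv2.cvtColor(f["frame"],cv2.COLOR_RGB2HSV);lo,hi={"green":((45,80,30),(85,255,255)),"blue":((100,110,40),(125,255,255)),"white":((0,0,115),(179,60,255)),"red":((0,90,30),(9,255,160))}[kind]
    m=cv2.inRange(h,lo,hi);k=np.zeros_like(m);x,y,X,Y=roi;k[y:Y,x:X]=1;return m*k
def big(m):
    return max(cv2.findContours(m,cv2.RETR_EXTERNAL,cv2.CHAIN_APPROX_NONE)[0],key=cv2.contourArea)[:,0]
E
python3 - <<'E'
from h import *;import pickle
d=pickle.load(open("f0.pkl","rb"));t,s=d["top"],d["scene"]
R={"top":(215,170,440,300),"scene":(170,150,445,410)}
np.set_printoptions(precision=4,suppress=True)
cs={}
for n,f in d.items():
    red=mask(f,"red",R[n]);hull=cv2.convexHull(big(red))
    q=cv2.approxPolyDP(hull,8,True)[:,0];print(n,"board px",q.tolist());P=plane(f,q,.02);print(P[:,:2].tolist(),np.linalg.norm(P-np.roll(P,1,0),axis=1))
    g=big(mask(f,"green",R[n]));cs[n]=g
    b=big(mask(f,"blue",R[n]));print("blue bbox",cv2.boundingRect(b),"green",cv2.boundingRect(g))
w=mask(t,"white",(232,200,420,268));pts=np.argwhere(w>0)[:,::-1]
P=plane(t,cv2.convexHull(pts.astype(np.int32))[:,0],.032)[:,:2];rr=cv2.minAreaRect(P.astype(np.float32)*1000);print("bed",rr,cv2.boxPoints(rr).tolist())
# toe: extreme in y (world) of the outlines
for n,f in d.items():
    P=plane(f,cs[n],.045);i=np.argsort(-P[:,1])[:6];print(n,cs[n][i].tolist(),P[i,:2].tolist())
im=cv2.resize(t["frame"][175:290,220:420],None,fx=4,fy=4,interpolation=cv2.INTER_CUBIC);cv2.imwrite("pics/topc.png",im[:,:,::-1])
E
```

```text
top board px [[423, 175], [432, 281], [225, 293], [221, 187]]
[[0.7064828823833706, -0.25402822292528976], [0.3854212900681918, -0.2651105813698476], [0.36673627317615615, 0.3493113519923206], [0.6873367997030575, 0.359362713793491]] [0.6137 0.3213 0.6147 0.3208]
blue bbox (246, 215, 20, 46) green (292, 210, 86, 29)
scene board px [[279, 157], [437, 313], [328, 402], [177, 218]]
[[0.3829736912898005, -0.2704069405860393], [0.36305708602279885, 0.34286092221847514], [0.6893901350128075, 0.360714646615975], [0.7087496515263787, -0.25653069674914475]] [0.3261 0.6136 0.3268 0.6175]
blue bbox (326, 289, 60, 59) green (258, 198, 60, 99)
bed ((518.0804443359375, 48.4697265625), (505.2022705078125, 174.21311950683594), 89.86128234863281) [[430.362548828125, -203.91978454589844], [604.5751953125, -204.34156799316406], [605.79833984375, 300.8592529296875], [431.585693359375, 301.281005859375]]
top [[292, 224], [292, 222], [292, 221], [292, 220], [293, 226], [293, 225]] [[0.564093153360435, 0.1446685105895524], [0.5700729957893629, 0.14454444000309646], [0.5730648485514913, 0.14448237360625463], [0.5760579909424739, 0.14442028643887786], [0.5580341880456685, 0.1418339089428377], [0.5610208165919023, 0.14177129261565183]]
scene [[313, 294], [311, 295], [314, 293], [309, 296], [312, 294], [315, 292]] [[0.5688037362165558, 0.14300740686740887], [0.5740102314779014, 0.14237076672976656], [0.5654219920959098, 0.14226765525895668], [0.5792066207136288, 0.14173557912583556], [0.5706370065190731, 0.14163098973215393], [0.5620334484090432, 0.1415264766078862]]
```

View pics/topc.png

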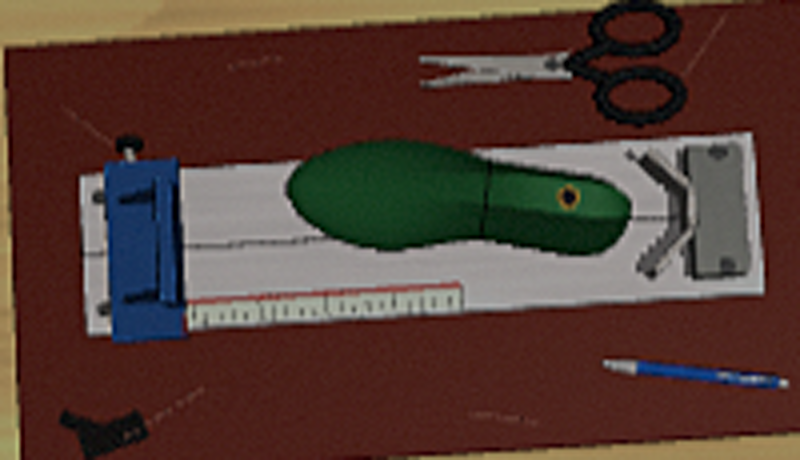

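The 4x crop shows these points:
- Bed corners: (80,175), (90,335), (752,133), (765,295).
- Engraved line: (185,245) to (330,238), and (632,217).
- Jaw face: top edge at about x 180.
- Stop face: around (690,205).
- Toe: (287,190), off the line on the side away from the robot.

```bash
python3 - <<'E'
from h import *;import pickle
d=pickle.load(open("f0.pkl","rb"));t,s=d["top"],d["scene"]
np.set_printoptions(precision=1,suppress=True)
c=lambda p:(np.array(p)+.5)/4-.5+np.array([220,175])
C=plane(t,c([[80,175],[90,335],[752,133],[765,295]]),.032)[:,:2]
L=plane(t,c([[185,245],[330,238],[632,217]]),.032)[:,:2]
print(C*1e3,L*1e3)
print("len",np.linalg.norm(C[0]-C[2])*1e3,np.linalg.norm(C[1]-C[3])*1e3,"wid",np.linalg.norm(C[0]-C[1])*1e3,np.linalg.norm(C[2]-C[3])*1e3)
gx=np.array([-.0312,.9995]);gy=np.array([-.9995,-.0312])
mid=C.mean(0);O=mid-gx*.1925;print("origin",O*1e3,"line y",(L-O)@gy*1e3)
G=lambda P:np.c_[(P[:,:2]-O)@gx,(P[:,:2]-O)@gy]*1e3
# toe by two views
P,e=tri(t,(292,222.5),s,(311.5,294.5));print("toe tri",P*1e3,e*1e3)
# board corner height by two views
for a,b in(((423,175),(177,218)),((225,293),(437,313)),((221,187),(328,402)),((432,281),(279,157))):
    P,e=tri(t,a,s,b);print("board corner",P*1e3,e*1e3)
for n,f in d.items():
    m=mask(f,"green",(215,170,440,300) if n=="top" else (170,150,445,410));g=big(m)
    Q=G(plane(f,g,.045));i=Q[:,0].argmax();print(n,"toe gauge",Q[Q[:,0]>Q[i,0]-2].mean(0),Q[:,0].max())
    for x in range(int(Q[:,0].max())-100,int(Q[:,0].max()),10):
        k=Q[abs(Q[:,0]-x)<3];print(x,k[:,1].min(),k[:,1].max(),end=" | ")
    print()
    H=G(plane(f,g,.136));print(n,"heel top min x",H[:,0].min(),"ymean",H[H[:,0]<H[:,0].min()+3].mean(0))
h=cv2.cvtColor(t["frame"],cv2.COLOR_RGB2HSV)
b=big(mask(t,"blue",(215,170,300,300)))
B=G(plane(t,b,.092));print("jaw at z92: x min",B[:,0].min(),"y",B[:,1].min(),B[:,1].max());B=G(plane(t,b,.041));print("carriage xmax",B[:,0].max(),"y",B[:,1].min(),B[:,1].max())
im=cv2.resize(s["frame"][165:365,195:395],None,fx=3,fy=3,interpolation=cv2.INTER_CUBIC);cv2.imwrite("pics/sc.png",im[:,:,::-1])
E
```

```text
[[ 587.5  301.8]
 [ 467.3  295.5]
 [ 604.8 -201.1]
 [ 483.1 -205.2]] [[ 532.5  224. ]
 [ 534.7  115.9]
 [ 544.1 -109.1]]
len 503.1271996577903 500.9268463168214 wid 120.32886974850081 121.82849783999333
origin [ 541.7 -144.6] line y [-2.4 -1.2 -3.5]
toe tri [570.4 143.2  44.1] 4.503235510968896
board corner [ 707.7 -254.9   20.5] 3.1657706163936314
board corner [367.2 346.6  30.4] 2.056756361293154
board corner [688.4 359.9  16.3] 0.6063161081776374
board corner [ 385.7 -264.2   27.2] 1.4654615513352793
top toe gauge [288.1 -38.2] 288.4637936511896
188 -64.47896460612479 7.471795623064525 | 198 -68.18933495197356 6.9456850249063695 | 208 -68.72266110786414 12.00328697289917 | 218 -69.0782766432901 11.652808051451734 | 228 -66.96675667743096 5.191492016261769 | 238 -67.50018334955521 4.489597502539857 | 248 -65.03365562204546 0.9927549682155679 | 258 -62.74567222365493 -2.681743427112667 | 268 -60.28073400969495 -9.15738554508397 | 278 -54.82074104001558 -18.79461440824267 | 
top heel top min x 47.172811367150416 ymean [48.9  2.4]
scene toe gauge [285.7 -37.3] 286.65655029579614
186 -64.19962757370995 17.90210304155393 | 196 -65.38250427779684 16.42420273421983 | 206 -66.5583778860878 16.811907685365167 | 216 -67.7273341120004 15.21678843730481 | 226 -67.07614276861493 12.04706365997858 | 236 -66.43010459915114 8.904332493755195 | 246 -65.78915662647726 5.649690369870131 | 256 -61.77040118666694 0.7347483122125112 | 266 -59.56298692834631 -5.953752415540238 | 276 -55.57684576864524 -14.236160624595716 | 
scene heel top min x 49.38688853698943 ymean [50.9 -2.5]
jaw at z92: x min 365.0121988983966 y -58.315023715485474 72.54399244491185
carriage xmax 425.2678830921136 y -67.0412672611213 68.11120515043419
```

View pics/sc.png

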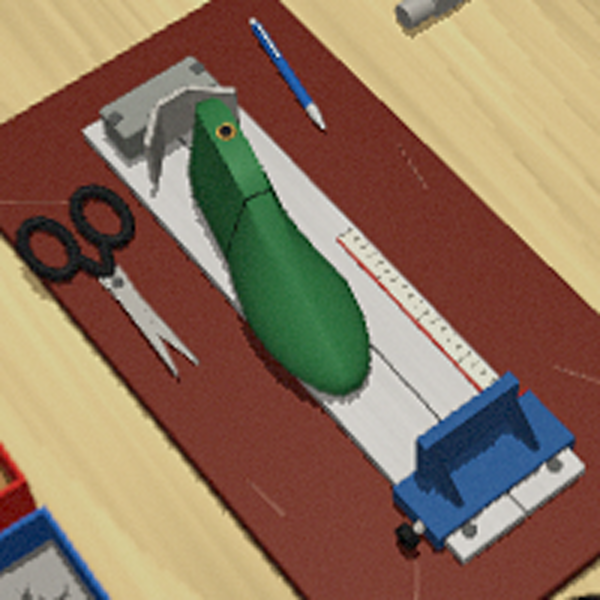

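The scene crop confirms the layout: the toe at (350,390) lies over the edge away from the scale, and the jaw upright's back is open between its gussets.

In gauge axes the toe is at about (287,-38) mm, the heel is about 40 mm short of the stop, and the jaw face is at about 366. My plan:
1. Cage the nose with part-open fingers set across the bed.
2. Bring it to the centre line and push it home.
3. Push the jaw from behind.

First I move the arm around the boots.

Call:
{"method": "jog_arm", "body": {
  "increments": [
    {"y": -0.9,"z": 0.6,"spin": -1,"jaw": 0.47},
    {"y": -0.9,"z": 0.6,"spin": -1,"jaw": 0.47},
    {"y": -0.9,"z": 0.6,"spin": -1,"jaw": 0.47},
    {"y": -0.9,"z": 0.6,"spin": -1,"jaw": 0.47},
    {"y": -0.9,"z": 0.6,"spin": -1,"jaw": 0.47}
  ]
}}

```text
schema error: expected keys x, y, z, spin, jaw
```

Call:
{"method": "jog_arm", "body": {
  "increments": [
    {"y": -0.9,"spin": -1,"jaw": 0.47},
    {"y": -0.9,"spin": -1,"jaw": 0.47},
    {"y": -0.9,"spin": -1,"jaw": 0.47},
    {"y": -0.9,"x": 0.3,"spin": -1,"jaw": 0.47},
    {"y": -0.5,"x": 0.8,"spin": -1,"jaw": 0.47}
  ]
}}

```text
schema error: expected keys x, y, z, spin, jaw
```

Call:
{"method": "jog_arm", "body": {
  "increments": [
    {"x": 0,"y": -0.9,"z": 0.6,"spin": -1,"jaw": 0.47},
    {"x": 0,"y": -0.9,"z": 0.6,"spin": -1,"jaw": 0.47},
    {"x": 0,"y": -0.9,"z": 0.6,"spin": -1,"jaw": 0.47},
    {"x": 0,"y": -0.9,"z": 0.6,"spin": -1,"jaw": 0.47},
    {"x": 0,"y": -0.9,"z": 0.6,"spin": -1,"jaw": 0.47}
  ]
}}

```text
t: 0.52
tool_pos: [0.278, 0.4784, 0.2958]
tcp_rot: [[-0.676, 0.737, -0.0], [0.737, 0.676, -0.001], [-0.0, -0.001, -1.0]]
force: [-0.0, -0.3, 0.6]
gripper_width: 0.0643
grasp_force: 0.0
```

Call:
{"method": "jog_arm", "body": {
  "increments": [
    {"x": 0,"y": -0.9,"z": 0,"spin": -1,"jaw": 0.47},
    {"x": 0,"y": -0.9,"z": 0,"spin": -1,"jaw": 0.47},
    {"x": 0.1,"y": -0.9,"z": 0,"spin": -1,"jaw": 0.47},
    {"y": -0.9,"x": 0.4,"z": 0,"spin": -1,"jaw": 0.47},
    {"y": -0.5,"x": 0.8,"z": 0,"spin": -1,"jaw": 0.47}
  ]
}}

```text
t: 0.93
tool_pos: [0.3159, 0.3546, 0.2957]
tcp_rot: [[-0.337, 0.942, -0.001], [0.942, 0.337, 0.0], [0.001, -0.001, -1.0]]
force: [1.0, 1.2, 0.7]
gripper_width: 0.05
grasp_force: 0.0
```

Call:
{"method": "jog_arm", "body": {
  "increments": [
    {"x": 0.85,"y": -0.61,"z": 0,"spin": -1,"jaw": 0.47},
    {"x": 0.85,"y": -0.61,"z": 0,"spin": -1,"jaw": 0.47},
    {"x": 0.85,"y": -0.61,"z": 0,"spin": -1,"jaw": 0.47},
    {"x": 0.85,"y": -0.61,"z": 0,"spin": -0.9,"jaw": 0.47},
    {"x": 0.85,"y": -0.61,"z": 0,"spin": 0,"jaw": 0.47}
  ]
}}

```text
t: 1.35
tool_pos: [0.4456, 0.2642, 0.2954]
tcp_rot: [[-0.029, 1.0, -0.0], [1.0, 0.029, 0.0], [0.0, -0.0, -1.0]]
force: [0.2, 0.4, 1.2]
gripper_width: 0.0496
grasp_force: 0.0
```

Call:
{"method": "jog_arm", "body": {
  "increments": [
    {"x": 0.85,"y": -0.61,"z": -0.8,"spin": 0,"jaw": 0.47},
    {"x": 0.85,"y": -0.61,"z": -0.8,"spin": 0,"jaw": 0.47},
    {"x": 0.85,"y": -0.61,"z": -0.8,"spin": 0,"jaw": 0.47},
    {"x": 0.85,"y": -0.61,"z": -0.8,"spin": 0,"jaw": 0.47},
    {"x": 0.85,"y": -0.61,"z": -0.8,"spin": 0,"jaw": 0.47}
  ]
}}

```text
t: 1.77
tool_pos: [0.5731, 0.1729, 0.1741]
tcp_rot: [[-0.034, 0.999, -0.0], [0.999, 0.034, -0.0], [-0.0, -0.0, -1.0]]
force: [0.3, 0.5, -0.7]
gripper_width: 0.05
grasp_force: 0.0
```

Call:
{"method": "jog_arm", "body": {
  "increments": [
    {"x": 0,"y": 0,"z": -1,"spin": 0,"jaw": 0.47},
    {"x": 0,"y": 0,"z": -0.5,"spin": 0,"jaw": 0.47},
    {"x": 0,"y": 0,"z": 0,"spin": 0,"jaw": 0.47}
  ]
}}

```text
t: 2.02
tool_pos: [0.5704, 0.1727, 0.1268]
tcp_rot: [[-0.033, 0.999, -0.005], [0.999, 0.033, -0.003], [-0.003, -0.005, -1.0]]
force: [-0.1, -0.1, 0.3]
gripper_width: 0.0504
grasp_force: 0.0
```

```bash
python3 - <<'E'
from cell import r
import cv2,numpy as np
f=r.grab_frame("wrist");cv2.imwrite("pics/w1.png",f["frame"][:,:,::-1]);o=r.get_obs();print(o["t"],o["tool_pos"],np.round(o["tcp_rot"],3).tolist(),o["force"],np.round(f["cam_to_world"],3).tolist())
import pickle;pickle.dump(f,open("w1.pkl","wb"))
E
```

```text
2.0667 [0.57118884 0.17334872 0.12893887] [[-0.034, 0.999, -0.003], [0.999, 0.034, -0.002], [-0.002, -0.003, -1.0]] [ 0.50820674 -0.99013436  0.57348087] [[0.999, 0.033, 0.004, 0.569], [0.032, -0.957, -0.288, 0.256], [-0.005, 0.288, -0.958, 0.305], [0.0, 0.0, 0.0, 1.0]]
```

View pics/w1.png

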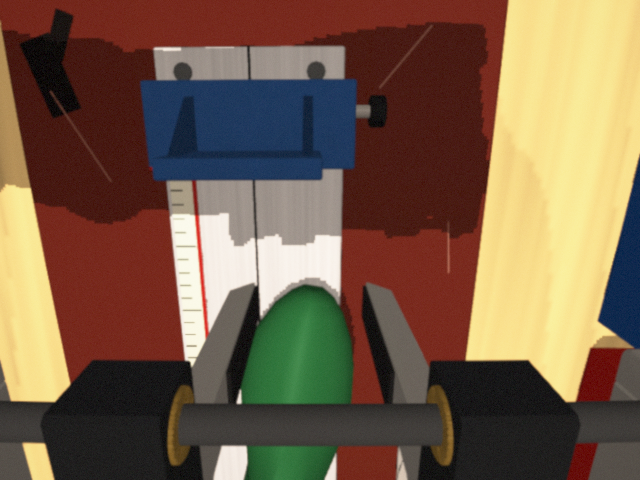

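The wrist view shows the engraved line from (249,50) to (258,280), the toe tip at (310,287), and the fingertips at about (250,288) and (372,288), one on each side. Next I refine the line and toe with this view.

```bash
python3 - <<'E'
from h import *;import pickle
f=pickle.load(open("w1.pkl","rb"));np.set_printoptions(precision=1,suppress=True)
print("line",plane(f,[[248.5,60],[253.5,190],[258,275]],.032)*1e3)
print("bed edges",plane(f,[[155,48],[344,46],[342,230],[173,240]],.032)*1e3)
print("toe",plane(f,[[310,286]],.045)*1e3, "jaw top front",plane(f,[[154,180],[322,180]],.092)*1e3)
t=pickle.load(open("f0.pkl","rb"))["top"]
print(tri(t,(292,222.5),f,(310,286)))
E
```

```text
line [[528.3 290.2  32. ]
 [531.  208.5  32. ]
 [533.8 146.8  32. ]]
bed edges [[470.  295.7  32. ]
 [587.4 300.1  32. ]
 [592.5 182.4  32. ]
 [473.8 171.1  32. ]]
toe [[571.5 145.   45. ]] jaw top front [[486.7 222.6  92. ]
 [575.4 225.4  92. ]]
(array([0.6, 0.1, 0. ]), np.float64(0.002606751481954813))
```

Call:
{"method": "jog_arm", "body": {
  "increments": [
    {"x": 0,"y": 0,"z": -1,"spin": 0,"jaw": 0.47},
    {"x": 0,"y": 0,"z": -1,"spin": 0,"jaw": 0.47},
    {"x": 0,"y": 0,"z": -0.9,"spin": 0,"jaw": 0.47},
    {"x": 0,"y": 0,"z": 0,"spin": 0,"jaw": 0.47},
    {"x": 0,"y": 0,"z": 0,"spin": 0,"jaw": 0.47}
  ]
}}

```text
t: 2.48
tool_pos: [0.5722, 0.1742, 0.0443]
tcp_rot: [[-0.034, 0.999, -0.001], [0.999, 0.034, -0.0], [-0.0, -0.001, -1.0]]
force: [0.7, -0.8, 0.3]
gripper_width: 0.0498
grasp_force: 0.0
```

Call:
{"method": "jog_arm", "body": {
  "increments": [
    {"x": 0,"y": -0.25,"z": 0,"spin": 0,"jaw": 0.47},
    {"x": 0,"y": -0.25,"z": 0,"spin": 0,"jaw": 0.47},
    {"x": 0,"y": -0.25,"z": 0,"spin": 0,"jaw": 0.47},
    {"x": 0,"y": -0.2,"z": 0,"spin": 0,"jaw": 0.47},
    {"x": 0,"y": 0,"z": 0,"spin": 0,"jaw": 0.47}
  ]
}}

```text
t: 2.9
tool_pos: [0.5726, 0.1435, 0.0444]
tcp_rot: [[-0.032, 0.999, 0.001], [0.999, 0.032, 0.0], [0.0, 0.001, -1.0]]
force: [-0.2, -0.5, -0.8]
gripper_width: 0.05
grasp_force: 0.0
```

Call:
{"method": "jog_arm", "body": {
  "increments": [
    {"x": -0.12,"y": -0.06,"z": -0.1,"spin": 0,"jaw": 0.47},
    {"x": -0.12,"y": -0.06,"z": 0,"spin": 0,"jaw": 0.47},
    {"x": -0.12,"y": -0.06,"z": 0,"spin": 0,"jaw": 0.47},
    {"x": -0.12,"y": -0.06,"z": 0,"spin": 0,"jaw": 0.47},
    {"x": -0.12,"y": -0.06,"z": 0,"spin": 0,"jaw": 0.47}
  ]
}}

```text
t: 3.32
tool_pos: [0.5537, 0.1366, 0.0404]
tcp_rot: [[-0.034, 0.999, -0.0], [0.999, 0.034, 0.0], [0.0, -0.0, -1.0]]
force: [1.0, 0.7, -0.6]
gripper_width: 0.05
grasp_force: 0.5
```

Call:
{"method": "jog_arm", "body": {
  "increments": [
    {"x": -0.13,"y": -0.06,"z": 0,"spin": 0,"jaw": 0.47},
    {"x": -0.13,"y": -0.06,"z": 0,"spin": 0,"jaw": 0.47},
    {"x": -0.13,"y": -0.06,"z": 0,"spin": 0,"jaw": 0.47},
    {"x": -0.13,"y": -0.06,"z": 0,"spin": 0,"jaw": 0.47},
    {"x": -0.13,"y": -0.06,"z": 0,"spin": 0,"jaw": 0.47}
  ]
}}

```text
t: 3.73
tool_pos: [0.5343, 0.1273, 0.0405]
tcp_rot: [[-0.034, 0.999, -0.0], [0.999, 0.034, 0.0], [0.0, -0.0, -1.0]]
force: [-0.2, 0.7, -1.0]
gripper_width: 0.0501
grasp_force: 0.5
```

```bash
python3 - <<'E'
from cell import r
import cv2,numpy as np
f=r.grab_frame("wrist");cv2.imwrite("pics/w2.png",f["frame"][:,:,::-1]);o=r.get_obs();print(o["t"],o["tool_pos"],o["force"],o["gripper_width"])
E
```

```text
3.7833 [0.53357694 0.12684222 0.04041575] [-0.32266676  0.12518445  0.17055897] 0.04972872879740171
```

View pics/w2.png

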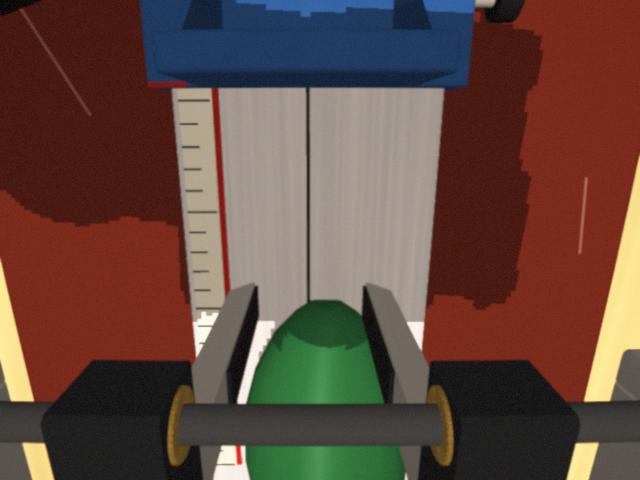

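The wrist view shows the nose at (327,300) between the fingers, touching the far one, with the line at x=307. Now I push home along the bed.

Call:
{"method": "jog_arm", "body": {
  "increments": [
    {"x": 0.01,"y": -0.15,"z": 0,"spin": 0,"jaw": 0.47},
    {"x": 0.01,"y": -0.15,"z": 0,"spin": 0,"jaw": 0.47},
    {"x": 0.01,"y": -0.15,"z": 0,"spin": 0,"jaw": 0.47},
    {"x": 0.01,"y": -0.15,"z": 0,"spin": 0,"jaw": 0.47},
    {"x": 0,"y": 0,"z": 0,"spin": 0,"jaw": 0.47}
  ]
}}

```text
t: 4.2
tool_pos: [0.5361, 0.1081, 0.0405]
tcp_rot: [[-0.033, 0.999, 0.0], [0.999, 0.033, -0.0], [-0.0, 0.0, -1.0]]
force: [0.1, -1.0, 0.1]
gripper_width: 0.0499
grasp_force: 0.3
```

Call:
{"method": "jog_arm", "body": {
  "increments": [
    {"x": 0.01,"y": -0.1,"z": 0,"spin": 0,"jaw": 0.47},
    {"x": 0.01,"y": -0.1,"z": 0,"spin": 0,"jaw": 0.47},
    {"x": 0,"y": -0.1,"z": 0,"spin": 0,"jaw": 0.47},
    {"x": 0,"y": 0,"z": 0,"spin": 0,"jaw": 0.47}
  ]
}}

```text
t: 4.53
tool_pos: [0.5365, 0.0997, 0.0405]
tcp_rot: [[-0.033, 0.999, -0.0], [0.999, 0.033, -0.0], [-0.0, -0.0, -1.0]]
force: [0.4, 0.9, 0.7]
gripper_width: 0.0497
grasp_force: 0.6
```

Call:
{"method": "jog_arm", "body": {
  "increments": [
    {"x": -0.04,"y": -0.1,"z": 0,"spin": 0,"jaw": 0.47},
    {"x": 0,"y": -0.1,"z": 0,"spin": 0,"jaw": 0.47},
    {"x": 0,"y": 0,"z": 0,"spin": 0,"jaw": 0.47}
  ]
}}

```text
t: 4.78
tool_pos: [0.5352, 0.0945, 0.0405]
tcp_rot: [[-0.034, 0.999, -0.0], [0.999, 0.034, 0.001], [0.001, -0.0, -1.0]]
force: [0.7, 3.2, -0.2]
gripper_width: 0.0499
grasp_force: 3.6
```

Call:
{"method": "jog_arm", "body": {
  "increments": [
    {"x": 0,"y": -0.1,"z": 0,"spin": 0,"jaw": 0.47},
    {"x": 0,"y": 0,"z": 0,"spin": 0,"jaw": 0.47}
  ]
}}

```text
t: 4.95
tool_pos: [0.5352, 0.0937, 0.0406]
tcp_rot: [[-0.036, 0.999, -0.0], [0.999, 0.036, 0.003], [0.003, 0.0, -1.0]]
force: [0.1, 14.1, -1.1]
gripper_width: 0.05
grasp_force: 9.4
```

```bash
cat >look.py <<'E'
from cell import r
from h import *
import sys
np.set_printoptions(precision=1,suppress=True)
O=np.array([.5425,-.1445]);gx=np.array([-.0312,.9995]);gy=np.array([-.9995,-.0312])
G=lambda P:np.c_[(P[:,:2]-O)@gx,(P[:,:2]-O)@gy]*1e3
if len(sys.argv)>1:
    f=r.grab_frame("wrist");cv2.imwrite(f"pics/{sys.argv[1]}.png",f["frame"][:,:,::-1])
t=r.grab_frame("top");s=r.grab_frame("scene")
for n,f,R in(("top",t,(215,170,440,300)),("scene",s,(170,150,445,410))):
    g=big(mask(f,"green",R));Q=G(plane(f,g,.045));H=G(plane(f,g,.136))
    print(n,"toe",Q[:,0].max(),Q[Q[:,0]>Q[:,0].max()-2].mean(0),"heeltop",H[:,0].min(),H[H[:,0]<H[:,0].min()+3].mean(0))
    if n=="top":
        for z,q in((.136,"heel"),):
            k=[(H[abs(H[:,0]-x)<3,1].min()) for x in(30,50,70)];print("far edge of comb at z136",k)
im=cv2.resize(t["frame"][190:280,230:420],None,fx=4,fy=4,interpolation=cv2.INTER_CUBIC);cv2.imwrite("pics/t_%s.png"%(sys.argv[1] if len(sys.argv)>1 else "x"),im[:,:,::-1])
o=r.get_obs();print(o["t"],o["tool_pos"]*1e3,G(o["tool_pos"][None]),o["force"])
E
python3 look.py w3
```

```text
top toe 182.62365543327766 [181.6  19. ] heeltop 7.347670768178214 [ 8.2 -0.2]
far edge of comb at z136 [np.float64(-13.295240418500306), np.float64(-14.458906779491205), np.float64(-12.809777225555708)]
scene toe 135.71610248869803 [134.8  14.3] heeltop 8.32406688182988 [ 9.5 -0.4]
5.1 [535.2  93.7  40.5] [[238.3  -0.2]] [-0.5 14.  -2.3]
```

The heel is home: the push force rose to 14 N, and the heel has moved by the measured 40 mm gap and is centred. I back straight off, rise, shut the fingers and go over the jaw.

Call:
{"method": "jog_arm", "body": {
  "increments": [
    {"x": 0,"y": 0.1,"z": 0,"spin": 0,"jaw": 0.45},
    {"x": 0,"y": 0.3,"z": 0,"spin": 0,"jaw": 0.45},
    {"x": -0.03,"y": 0.8,"z": 0,"spin": 0,"jaw": 0.45},
    {"x": 0,"y": 0,"z": 0.5,"spin": 0,"jaw": 0.45},
    {"x": 0,"y": 0,"z": 1,"spin": 0,"jaw": 0.45}
  ]
}}

```text
t: 5.52
tool_pos: [0.5323, 0.1283, 0.0834]
tcp_rot: [[-0.036, 0.999, -0.005], [0.999, 0.036, -0.003], [-0.002, -0.005, -1.0]]
force: [-0.4, -0.1, 0.6]
gripper_width: 0.0519
grasp_force: 0.0
```

Call:
{"method": "jog_arm", "body": {
  "increments": [
    {"x": 0,"y": 0,"z": 1,"spin": 0,"jaw": 1},
    {"x": 0,"y": 0,"z": 0.7,"spin": 0,"jaw": 1},
    {"x": 0,"y": 0.5,"z": 0,"spin": 0,"jaw": 1},
    {"x": 0,"y": 0.5,"z": 0,"spin": 0,"jaw": 1},
    {"x": 0,"y": 0,"z": 0,"spin": 0,"jaw": 1}
  ]
}}

```text
t: 5.93
tool_pos: [0.5339, 0.1611, 0.1361]
tcp_rot: [[-0.037, 0.999, -0.0], [0.999, 0.037, 0.001], [0.001, -0.0, -1.0]]
force: [-1.3, 0.5, -0.2]
gripper_width: 0.022
grasp_force: 0.0
```

```bash
python3 look.py w4
```

```text
top toe 248.618478122026 [248.3  -4.9] heeltop 7.347670768178214 [ 8.2 -0.2]
far edge of comb at z136 [np.float64(-13.295240418500306), np.float64(-14.458906779491205), np.float64(-12.809777225555708)]
scene toe 249.42832990085927 [248.6   0.3] heeltop 8.32406688182988 [ 9.5 -0.4]
6.0833 [533.8 157.5 135.6] [[302.1  -0.7]] [ 0.2 -0.4 -0.6]
```

View pics/w4.png

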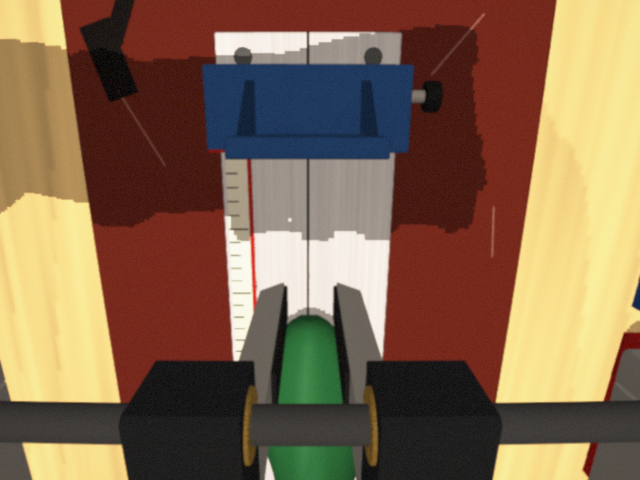

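View pics/t_w4.png

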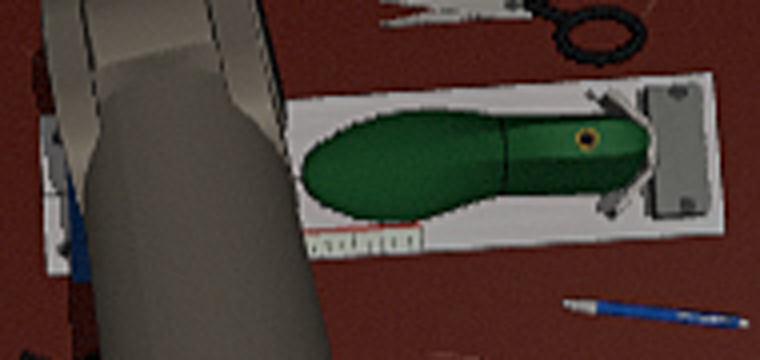

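The wrist view shows the nose tip at (310,316) on the line (x=308). The top view shows the heel seated in the wings and the last straight. Now I go over the jaw, down behind its upright, and push.

Call:
{"method": "jog_arm", "body": {
  "increments": [
    {"x": -0.03,"y": 0.85,"z": 0.1,"spin": 0,"jaw": 1},
    {"x": -0.03,"y": 0.85,"z": 0,"spin": 0,"jaw": 1},
    {"x": -0.03,"y": 0.85,"z": 0,"spin": 0,"jaw": 1},
    {"x": -0.03,"y": 0.8,"z": 0,"spin": 0,"jaw": 1},
    {"x": 0,"y": 0,"z": 0,"spin": 0,"jaw": 1}
  ]
}}

```text
t: 6.5
tool_pos: [0.5298, 0.2624, 0.1385]
tcp_rot: [[-0.038, 0.999, -0.001], [0.999, 0.038, 0.0], [0.0, -0.001, -1.0]]
force: [-0.7, -0.6, -0.5]
gripper_width: 0.0005
grasp_force: 0.0
```

```bash
python3 look.py w5
```

```text
top toe 248.78182887244438 [248.5  -1.3] heeltop 7.347670768178214 [ 8.2 -0.2]
far edge of comb at z136 [np.float64(-13.295240418500306), np.float64(-14.458906779491205), np.float64(-12.809777225555708)]
scene toe 249.42832990085927 [248.6   0.3] heeltop 8.32406688182988 [ 9.5 -0.4]
6.65 [530.7 256.9 138.8] [[401.5  -0.7]] [ 0.5 -0.8 -0.7]
```

View pics/w5.png

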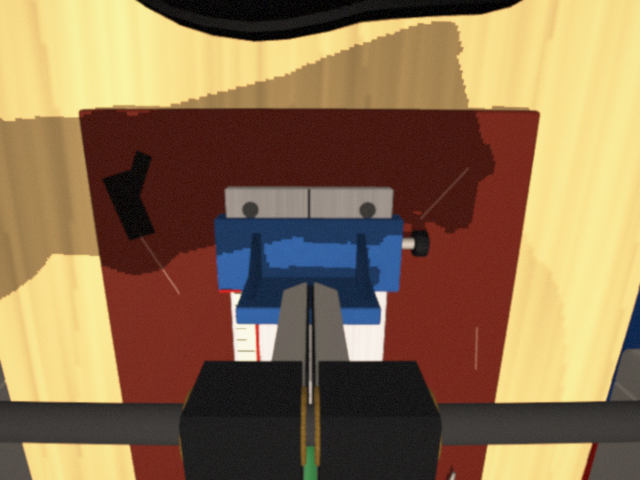

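The wrist view shows the shut fingertips at (310,288), behind the upright (top edge at rows 305-323) and midway between the gussets (x 255 and 362).

Call:
{"method": "jog_arm", "body": {
  "increments": [
    {"x": 0,"y": 0.05,"z": -0.9,"spin": 0,"jaw": 1},
    {"x": 0,"y": 0,"z": -0.9,"spin": 0,"jaw": 1},
    {"x": 0,"y": 0,"z": -0.7,"spin": 0,"jaw": 1},
    {"x": 0,"y": 0,"z": -0.2,"spin": 0,"jaw": 1},
    {"x": 0,"y": 0,"z": 0,"spin": 0,"jaw": 1}
  ]
}}

```text
t: 7.07
tool_pos: [0.5302, 0.2575, 0.0571]
tcp_rot: [[-0.032, 0.999, -0.002], [0.999, 0.032, -0.002], [-0.002, -0.002, -1.0]]
force: [-0.2, 0.3, 1.5]
gripper_width: 0.0006
grasp_force: 0.0
```

Call:
{"method": "jog_arm", "body": {
  "increments": [
    {"x": 0,"y": -0.2,"z": 0,"spin": 0,"jaw": 1},
    {"x": 0,"y": -0.2,"z": 0,"spin": 0,"jaw": 1},
    {"x": 0,"y": -0.2,"z": 0,"spin": 0,"jaw": 1},
    {"x": 0.02,"y": -0.2,"z": 0,"spin": 0,"jaw": 1},
    {"x": 0,"y": -0.2,"z": 0,"spin": 0,"jaw": 1}
  ]
}}

```text
t: 7.48
tool_pos: [0.532, 0.229, 0.0594]
tcp_rot: [[-0.034, 0.999, 0.001], [0.999, 0.034, 0.001], [0.001, 0.001, -1.0]]
force: [1.1, 2.3, 1.3]
gripper_width: 0.0006
grasp_force: 0.9
```

Call:
{"method": "jog_arm", "body": {
  "increments": [
    {"x": 0.005,"y": -0.2,"z": 0,"spin": 0,"jaw": 1},
    {"x": 0.005,"y": -0.2,"z": 0,"spin": 0,"jaw": 1},
    {"x": 0.005,"y": -0.2,"z": 0,"spin": 0,"jaw": 1},
    {"x": 0.005,"y": -0.2,"z": 0,"spin": 0,"jaw": 1},
    {"x": 0.005,"y": -0.2,"z": 0,"spin": 0,"jaw": 1}
  ]
}}

```text
t: 7.9
tool_pos: [0.5322, 0.1989, 0.0585]
tcp_rot: [[-0.034, 0.999, 0.0], [0.999, 0.034, 0.0], [0.0, 0.0, -1.0]]
force: [1.3, 1.8, 0.1]
gripper_width: 0.0006
grasp_force: 0.9
```

Call:
{"method": "jog_arm", "body": {
  "increments": [
    {"x": 0.005,"y": -0.2,"z": 0,"spin": 0,"jaw": 1},
    {"x": 0.005,"y": -0.2,"z": 0,"spin": 0,"jaw": 1},
    {"x": 0.005,"y": -0.2,"z": 0,"spin": 0,"jaw": 1},
    {"x": 0.005,"y": -0.2,"z": 0,"spin": 0,"jaw": 1},
    {"x": 0.005,"y": -0.2,"z": 0,"spin": 0,"jaw": 1}
  ]
}}

```text
t: 8.32
tool_pos: [0.5329, 0.1689, 0.0584]
tcp_rot: [[-0.034, 0.999, -0.0], [0.999, 0.034, -0.0], [-0.0, -0.0, -1.0]]
force: [1.5, 1.7, -1.2]
gripper_width: 0.0008
grasp_force: 0.9
```

Call:
{"method": "jog_arm", "body": {
  "increments": [
    {"x": 0.005,"y": -0.2,"z": 0,"spin": 0,"jaw": 1},
    {"x": 0.005,"y": -0.2,"z": 0,"spin": 0,"jaw": 1},
    {"x": 0.005,"y": -0.15,"z": 0,"spin": 0,"jaw": 1},
    {"x": 0.005,"y": -0.1,"z": 0,"spin": 0,"jaw": 1},
    {"x": 0.005,"y": -0.1,"z": 0,"spin": 0,"jaw": 1}
  ]
}}

```text
t: 8.73
tool_pos: [0.5335, 0.1466, 0.0584]
tcp_rot: [[-0.034, 0.999, -0.0], [0.999, 0.034, 0.0], [0.0, -0.0, -1.0]]
force: [0.9, 1.4, 1.4]
gripper_width: 0.0004
grasp_force: 0.8
```

Call:
{"method": "jog_arm", "body": {
  "increments": [
    {"x": 0.005,"y": -0.1,"z": 0,"spin": 0,"jaw": 1},
    {"x": 0.005,"y": -0.1,"z": 0,"spin": 0,"jaw": 1},
    {"x": 0.005,"y": -0.1,"z": 0,"spin": 0,"jaw": 1},
    {"x": 0.005,"y": -0.1,"z": 0,"spin": 0,"jaw": 1},
    {"x": 0.005,"y": -0.06,"z": 0,"spin": 0,"jaw": 1}
  ]
}}

```text
t: 9.15
tool_pos: [0.5342, 0.1327, 0.0584]
tcp_rot: [[-0.034, 0.999, -0.0], [0.999, 0.034, -0.0], [-0.0, -0.0, -1.0]]
force: [-2.0, 1.7, 1.2]
gripper_width: 0.0004
grasp_force: 0.8
```

Call:
{"method": "jog_arm", "body": {
  "increments": [
    {"x": 0,"y": -0.06,"z": 0,"spin": 0,"jaw": 1},
    {"x": 0,"y": -0.06,"z": 0,"spin": 0,"jaw": 1},
    {"x": 0,"y": 0,"z": 0,"spin": 0,"jaw": 1}
  ]
}}

```text
t: 9.4
tool_pos: [0.5344, 0.1291, 0.0584]
tcp_rot: [[-0.034, 0.999, -0.0], [0.999, 0.034, -0.0], [-0.0, -0.0, -1.0]]
force: [-0.8, -0.4, -0.1]
gripper_width: 0.0002
grasp_force: 0.0
```

Call:
{"method": "jog_arm", "body": {
  "increments": [
    {"x": 0,"y": -0.06,"z": 0,"spin": 0,"jaw": 1},
    {"x": 0,"y": -0.04,"z": 0,"spin": 0,"jaw": 1},
    {"x": 0,"y": 0,"z": 0,"spin": 0,"jaw": 1}
  ]
}}

```text
t: 9.65
tool_pos: [0.5345, 0.1263, 0.0585]
tcp_rot: [[-0.034, 0.999, 0.0], [0.999, 0.034, -0.0], [-0.0, 0.0, -1.0]]
force: [-0.4, -1.0, 1.0]
gripper_width: 0.0006
grasp_force: 0.0
```

Call:
{"method": "jog_arm", "body": {
  "increments": [
    {"x": 0,"y": -0.04,"z": 0,"spin": 0,"jaw": 1},
    {"x": 0,"y": 0,"z": 0,"spin": 0,"jaw": 1}
  ]
}}

```text
t: 9.82
tool_pos: [0.5345, 0.126, 0.0585]
tcp_rot: [[-0.034, 0.999, 0.0], [0.999, 0.034, 0.001], [0.001, 0.0, -1.0]]
force: [-1.6, 5.1, -0.8]
gripper_width: 0.0001
grasp_force: 2.3
```

Call:
{"method": "jog_arm", "body": {
  "increments": [
    {"x": 0,"y": -0.03,"z": 0,"spin": 0,"jaw": 1},
    {"x": 0,"y": 0,"z": 0,"spin": 0,"jaw": 1}
  ]
}}

```text
t: 9.98
tool_pos: [0.5345, 0.1259, 0.0585]
tcp_rot: [[-0.035, 0.999, 0.0], [0.999, 0.035, 0.001], [0.001, 0.0, -1.0]]
force: [0.6, 9.1, -2.6]
gripper_width: 0.0002
grasp_force: 4.6
```

Call:
{"method": "jog_arm", "body": {
  "increments": [
    {"x": 0,"y": 0.1,"z": 0,"spin": 0,"jaw": 1},
    {"x": 0,"y": 0.5,"z": 0,"spin": 0,"jaw": 1},
    {"x": 0,"y": 0,"z": 0.5,"spin": 0,"jaw": 1},
    {"x": 0,"y": 0,"z": 1,"spin": 0,"jaw": 1},
    {"x": 0,"y": 0,"z": 1,"spin": 0,"jaw": 1}
  ]
}}

```text
t: 10.4
tool_pos: [0.5336, 0.1418, 0.1336]
tcp_rot: [[-0.034, 0.999, -0.002], [0.999, 0.034, -0.002], [-0.002, -0.002, -1.0]]
force: [0.3, -0.1, 0.3]
gripper_width: 0.0004
grasp_force: 0.0
```

Call:
{"method": "jog_arm", "body": {
  "increments": [
    {"x": 0,"y": 0.8,"z": 0.8,"spin": 0,"jaw": 1},
    {"x": 0,"y": 0.8,"z": 0.8,"spin": 0,"jaw": 1},
    {"x": 0,"y": 0.8,"z": 0.8,"spin": 0,"jaw": 1},
    {"x": 0,"y": 0.8,"z": 0.8,"spin": 0,"jaw": 1},
    {"x": 0,"y": 0,"z": 0,"spin": 0,"jaw": 1}
  ]
}}

```text
t: 10.82
tool_pos: [0.5354, 0.244, 0.2336]
tcp_rot: [[-0.039, 0.999, 0.004], [0.999, 0.039, 0.004], [0.004, 0.005, -1.0]]
force: [-0.4, 0.7, -0.3]
gripper_width: 0.0005
grasp_force: 0.0
```

```bash
python3 look.py w6; python3 - <<'E'
import cv2,numpy as np
a=cv2.imread("pics/w6.png");b=cv2.imread("pics/t_w6.png");a=cv2.resize(a,(400,300));b=cv2.resize(b,(400,190))
from cell import r
s=r.grab_frame("scene")["frame"][165:365,195:395,::-1];s=cv2.resize(s,(400,400))
c=np.zeros((490,800,3),np.uint8);c[:300,:400]=a;c[300:490,:400]=b;c[:400,400:]=s;cv2.imwrite("pics/f.png",c)
E
```

```text
top toe 248.94511307074336 [248.5  -1.3] heeltop 7.347670768178214 [ 8.2 -0.2]
far edge of comb at z136 [np.float64(-13.295240418500306), np.float64(-14.458906779491205), np.float64(-15.456656094897104)]
scene toe 223.2586539050571 [222.4  -5.7] heeltop 8.32406688182988 [ 9.5 -0.4]
10.9667 [534.2 237.8 229. ] [[382.4  -3.7]] [-0.3  0.1 -0.4]
```

View pics/f.png

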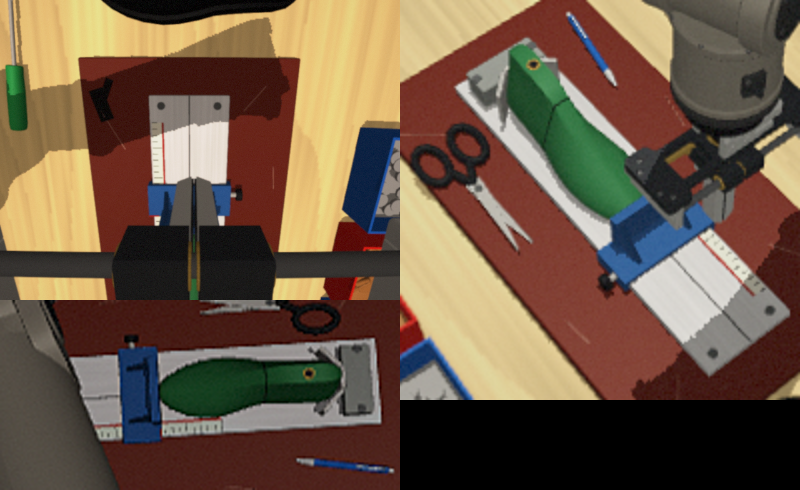

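In the composite the jaw is against the toe (lower left, about (158,390)), the heel is seated in the stop at (340,380), and the last is straight. The scissors and pen have not moved, and the robot is clear of everything.

```bash
python3 -c "
from cell import r
print(r.job_done())"
```

```text
the job is handed in; nothing more can be done
None
```

The job is handed in at about 11 s on the robot's clock (verdict not shown): heel home against the stop, last straight along the centre line to within about 1.5 mm at the toe, jaw touching the toe, robot clear.

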